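# Change the battery packs of an emergency light

### The job

Fit new battery packs to the emergency light that lies face down on the desk: first slide the isolating switch in its slot to the right (off), then squeeze the two side tabs of the battery cover together, lift the cover off and set it aside; put every old pack that is still in the light into the box for used batteries, and lay the three new packs from the cardboard insert in the light's three bays. Put the cover back so that it sits fully home and both tabs catch, and only then slide the switch to the left (on) again; never have the cover off while the switch is on, and leave the other things on the desk where they are.

Things in the scene. Friction and masses are not known exactly. Their poses are not given: they have to be found in the camera images.
- light: Emergency light, 280 x 104 x 56 mm, fixed, face down: white diffuser below, grey housing above. Origin: middle of its underside; x along its length (away from the robot, turned up to 0.15 rad), y left, z up. Flat back at z = 56 mm. Battery opening, 211 x 47 mm, centred at x = +22 mm; the cover sinks 6 mm into it onto a ledge. In the ledge three bays in a row along x, each 65 x 37.5 mm, 8 mm deep
- bay1 (a point): middle of the floor of the nearest bay, 42 mm above the light's underside; axes as the light's
- bay2 (a point): middle of the floor of the middle bay
- bay3 (a point): middle of the floor of the farthest bay; the bays are 68 mm apart. A pack lies in a bay with its long side along the light's x, either way round, its middle 17 mm above the bay floor; it then stands 20 mm proud of the light's back
- seat (a point): where the origin of the cover is when it is home: 50 mm above the light's underside, at x = +22 mm, y = 0 of the light
- isolator (a joint): isolating switch: white ribbed nub, 10 mm along its travel, 22 mm wide, flush with the light's back, in a black slot across the light's near end. Slot 88 mm long (light's y), 32 mm wide (x), 8 mm deep, centred at x = -111 mm, y = 0 of the light. 0 = off, nub centre at y = -8 mm (right); 0.016 = on, y = +8 mm (left). Needs 2 to 3 N, stays put; 31 mm of open slot lie behind the nub at either end
- nub (a point): middle of the nub's top; its height is that of the light's back
- cover: grey battery cover, 207 x 43 x 31.5 mm (x, y, z), loose, 0.18 kg, with a black spring tab in the middle of each long side. Origin: middle of the plane of its walls' lower edges; x along its length, z up. Top at z = 31.5 mm; end lugs and tab feet reach down to z = -12 mm, so on the desk the origin is 12 mm up. Home: origin at seat, 2 mm of play all round
- tab_left (a joint): tab on the cover's +y side: 0 = out (caught when the cover is home), 0.007 = pressed fully in. Spring: 0.7 N at rest, 3.2 N pressed fully. The cover cannot be lifted unless both tabs are in by 0.005 or more at once
- tab_right (a joint): tab on the cover's -y side, likewise
- tab_left_face (a point): middle of the left tab's outer face: y = +33 mm, z = 18 mm of the cover (moves in with the tab). Face 36 mm long, from 7.5 to 29 mm above the cover's origin (1.5 to 23 mm above the light's back when home). 66 mm across both faces, 52 mm squeezed; held so, the cover can be carried. To refit: squeeze, lower, let go; or press straight down with about 20 N till the tabs click
- tab_right_face (a point): middle of the right tab's outer face, at y = -33 mm, likewise
- used_box: black open box for used batteries, 140 x 104 x 60 mm (x, y, z), walls 4 mm, loose, 0.6 kg; origin in the middle of its underside. All packs fit in, also one on another
- insert: cardboard packing insert, 164 x 88 x 14 mm, fixed, with three pockets 59 mm apart along its x (its longer side); pocket floor 6 mm above the desk. Origin in the middle of its underside. (Beside the desk, to the right, from x = 0.55 m on, a green crate lid leans up to z = 0.25 m and y = -0.16 m; left of the light stands a tall computer from y = 0.32 m on: keep clear of both)
- old1: old battery pack, a grey square stick 62 x 34 x 34 mm with black ends, 0.14 kg, at the start in bay 1 under the cover, or absent. Origin in its middle, x along its length; all four sides are alike
- old2: old battery pack, a grey square stick 62 x 34 x 34 mm with black ends, 0.14 kg, at the start in bay 2 under the cover, or absent. Origin in its middle, x along its length; all four sides are alike
- old3: old battery pack, a grey square stick 62 x 34 x 34 mm with black ends, 0.14 kg, at the start in bay 3 under the cover, or absent. Origin in its middle, x along its length; all four sides are alike
- new1: new battery pack, just like the old ones, 62 x 34 x 34 mm, at the start in a pocket of the insert with its length across the insert (along the insert's y), its middle 23 mm above the desk. Origin in its middle, x along its length
- new2: new battery pack, just like the old ones, 62 x 34 x 34 mm, at the start in a pocket of the insert with its length across the insert (along the insert's y), its middle 23 mm above the desk. Origin in its middle, x along its length
- new3: new battery pack, just like the old ones, 62 x 34 x 34 mm, at the start in a pocket of the insert with its length across the insert (along the insert's y), its middle 23 mm above the desk. Origin in its middle, x along its length
- stapler: stapler, 132 x 34 x 51 mm, at the near edge of the desk; to be left alone
- marker: felt marker, 128 mm long, left of the light; to be left alone
- tape_roll: roll of brown packing tape, 100 x 102 x 48 mm, beyond the work; to be left alone

How it is judged:
On the way, in this order (a step that is already met when the one before it is completed fails the run):
1. the isolating switch is off (value of joint isolator below 0.003 m), for 0.2 s.
2. the cover is off the light (distance between cover and seat above 0.05 m), for 0.2 s.
3. a new pack lies in each of the three bays (((x of new1 in the frame of bay1 between -0.006 and 0.006 m and y of new1 in the frame of bay1 between -0.005 and 0.005 m and z of new1 in the frame of bay1 below 0.021 m and angle between the x axis of new1 and the x axis of light, either way round below 0.12 rad) or (x of new2 in the frame of bay1 between -0.006 and 0.006 m and y of new2 in the frame of bay1 between -0.005 and 0.005 m and z of new2 in the frame of bay1 below 0.021 m and angle between the x axis of new2 and the x axis of light, either way round below 0.12 rad) or (x of new3 in the frame of bay1 between -0.006 and 0.006 m and y of new3 in the frame of bay1 between -0.005 and 0.005 m and z of new3 in the frame of bay1 below 0.021 m and angle between the x axis of new3 and the x axis of light, either way round below 0.12 rad)) and ((x of new1 in the frame of bay2 between -0.006 and 0.006 m and y of new1 in the frame of bay2 between -0.005 and 0.005 m and z of new1 in the frame of bay2 below 0.021 m and angle between the x axis of new1 and the x axis of light, either way round below 0.12 rad) or (x of new2 in the frame of bay2 between -0.006 and 0.006 m and y of new2 in the frame of bay2 between -0.005 and 0.005 m and z of new2 in the frame of bay2 below 0.021 m and angle between the x axis of new2 and the x axis of light, either way round below 0.12 rad) or (x of new3 in the frame of bay2 between -0.006 and 0.006 m and y of new3 in the frame of bay2 between -0.005 and 0.005 m and z of new3 in the frame of bay2 below 0.021 m and angle between the x axis of new3 and the x axis of light, either way round below 0.12 rad)) and ((x of new1 in the frame of bay3 between -0.006 and 0.006 m and y of new1 in the frame of bay3 between -0.005 and 0.005 m and z of new1 in the frame of bay3 below 0.021 m and angle between the x axis of new1 and the x axis of light, either way round below 0.12 rad) or (x of new2 in the frame of bay3 between -0.006 and 0.006 m and y of new2 in the frame of bay3 between -0.005 and 0.005 m and z of new2 in the frame of bay3 below 0.021 m and angle between the x axis of new2 and the x axis of light, either way round below 0.12 rad) or (x of new3 in the frame of bay3 between -0.006 and 0.006 m and y of new3 in the frame of bay3 between -0.005 and 0.005 m and z of new3 in the frame of bay3 below 0.021 m and angle between the x axis of new3 and the x axis of light, either way round below 0.12 rad))), for 0.2 s.
4. the cover is home and both tabs have caught (distance between cover and seat below 0.006 m and angle between the x axis of cover and the x axis of light, either way round below 0.04 rad and angle between the z axis of cover and the z axis of light, either way round below 0.03 rad and z of cover in the frame of seat below 0.004 m and value of joint each of tab_left, tab_right, isolator below 0.003 m), for 0.2 s.
5. the isolating switch is on again (value of joint isolator above 0.013 m), for 0.2 s.
At the end, for the whole second after the job is handed in: A new pack in each bay (within 6 mm along, 5 mm across and 4 mm of its height), the cover home (within 6 mm, not more than 4 mm high, level) with both tabs out to within 3 mm, the switch within 3 mm of fully on, every old pack inside the upright used-battery box, and all at rest (all of step 3 and distance between cover and seat below 0.006 m and angle between the x axis of cover and the x axis of light, either way round below 0.04 rad and angle between the z axis of cover and the z axis of light, either way round below 0.03 rad and z of cover in the frame of seat below 0.004 m and value of joint each of tab_left, tab_right below 0.003 m and value of joint isolator above 0.013 m and x of old1 in the frame of used_box between -0.066 and 0.066 m and y of old1 in the frame of used_box between -0.048 and 0.048 m and z of old1 in the frame of used_box between 0.01 and 0.085 m and x of old2 in the frame of used_box between -0.066 and 0.066 m and y of old2 in the frame of used_box between -0.048 and 0.048 m and z of old2 in the frame of used_box between 0.01 and 0.085 m and x of old3 in the frame of used_box between -0.066 and 0.066 m and y of old3 in the frame of used_box between -0.048 and 0.048 m and z of old3 in the frame of used_box between 0.01 and 0.085 m and angle between used_box's own z axis and vertical below 0.1 rad and linear speed of each of cover, new1, new2, new3, old1, old2, old3 below 0.02 m/s); the robot touches nothing.
It fails at once if the cover is off while the switch is on (distance between cover and seat above 0.05 m and value of joint isolator above 0.01 m).
It fails at once if a bystander on the desk is disturbed by more than 4 cm (distance of any of stapler, marker, tape_roll from where it was at the start of the episode above 0.04 m).
Of old1, old2, old3 only 1 to 3 are there at a start; the rules pass over those that are not, and their reading is None.
At some moment in a run one of used_box may be knocked a few centimetres aside while the robot is not near it.
Once in a run the grip may slacken for a moment while it holds something.
It also fails if it takes over 210 s, if anything falls off the work surface, if the arm or the gripper's body presses on something with over 40 N, if the wrist force passes 120 N, or if a joint passes its speed limit or range.

### The arm

A 6-joint arm with a two-finger parallel gripper is mounted at the origin on a cart in front of the work surface, level with it; the furniture and walls round the work are solid. World frame = base frame: x ahead of the robot, y to its left, z up, the work surface at z = 0. Lengths are in m, angles in rad, forces in N, time in s.
With the tool pointing down it reaches from about 0.25 to 0.775 m from the base axis. Payload 4 kg.
Tool frame: the origin (TCP) lies at the very end of the fingers, on their centre line; the grasp point (between the pads) lies behind it (grasp_offset is the z of the grasp point in the tool frame, in m); z points along the fingers, y is the line along which they close (so a half turn about z gives the same grasp; the last joint's range is limited). The gripper opens to 85 mm and grips with 20 to 120 N. Pads are 22 mm wide; open, the fingers measure 114 mm over their backs; the gripper's body (76 mm by 85 mm) begins 54 mm behind the grasp point. The pads swing forward as they close: fully open they stand 13 mm farther back than shut.
Start: joints at [-1.41, 0.087, 1.371, -0, 1.684, -0.103], TCP at [0.143, -0.531, 0.231] pointing down, gripper open.
Joint ranges: [-3.1, 3.1], [-0.76, 2.03], [0.27, 2.55], [-1.08, 4.22], [0.17, 2.65], [-2.57, 2.57]. Speed limits (rad/s): [2.79, 2.79, 3.14, 3.14, 3.14, 3.14].

### API

Orientations are given as a 3x3 rotation matrix whose columns are the frame's x, y, z axes.
In Python, from rig import * gives the robot as it stands.
- The arm moves only by the shell command python3 -m crank 'ROWS' [OPENING] [FORCE]. ROWS is JSON, a list of rows, each a list of 4 numbers: the shift along the world's x, y, z in cm, then the turn about the world's z in rad. A call has 1 to 5 rows; each row shifts and turns the commanded pose from where the row before left it; what a row does not reach is not made up. A row lasts 1/10 s, in which the tool goes at most 50 mm and 8.59 degrees, less where a joint would pass 70% of its speed; a pose out of reach is approached as far as the arm can. A call is refused whole if a number of a shift passes 5 or a number of a turn 0.15, either way. A call with a gripper value outside its range is refused whole. OPENING is the finger opening in cm, from 0 to 8.54, set as the call begins (- or left out, the last holds). The fingers move at their own pace and stop on an object; FORCE is the grip in N (left out, the last holds). Time passes only in rows, so rows that do not move let the fingers close. It gives the time, the measured TCP pose, the force, the opening and the grip force at its end, in the units of the state.
- get_obs(): the state, without advancing time (a new reading comes with each control period).
- snapshot(name): name is "scene" or "side" or "wrist"; returns a dict with "frame" (480x640x3 uint8, red, green, blue), "fx", "fy", "cx", "cy" (pixels), "cam_to_world" (4x4, takes a point from camera to world coordinates). Camera axes: x right, y down, z forward; pixel columns grow to the right and rows downward; lengths in m; the calibration is good to about 2 mm. A picture is of the moment at which its call begins. There is no depth.
- finish_job(): hands the job in; it is judged then, once.
The state is a dict: "time_s": time; "qpos": joint angles; "qd": joint speeds; "joint_torque": joint torques, N m; "ee_pos": TCP position; "ee_rot": TCP orientation; "wrist_force": force on the tool from outside, world axes, zero at the start; "wrist_torque": the same for the moment, N m; "opening": finger opening in m; "grip_force": force on a finger pad.
Only numpy, scipy, OpenCV 4.12 (cv2) and the standard library are available. Lean on these libraries where they do the work, as an engineer would, in place of code of your own. Each camera call takes 0.05 s, during which the arm holds its last target. There are 200 camera calls.

## Working session

There is one attempt and no reset: what is moved stays moved. The work goes in short steps, Python scripts to look and compute and a shell command to move; the robot and the scene stay as the last step left them, time stands still between calls to the robot, and variables do not carry over. Pictures are saved under pics/ and viewed, at most 14 in all, crops included, and the job is handed in when it is done.

```bash
mkdir -p pics; ls; cat > h.py <<'E'
from rig import *
import numpy as np, cv2
def snap(n,f):
    s=snapshot(n); cv2.imwrite(f'pics/{f}.png',s['frame'][:,:,::-1]); np.savez(f'pics/{f}.npz',**{k:s[k] for k in s}); return s
def ray(f,u,v,z):
    s=np.load(f'pics/{f}.npz'); T=s['cam_to_world']
    d=T[:3,:3]@np.array([(u-s['cx'])/s['fx'],(v-s['cy'])/s['fy'],1]); o=T[:3,3]
    return o+d*(z-o[2])/d[2]
def proj(f,p):
    s=np.load(f'pics/{f}.npz'); T=s['cam_to_world']; c=T[:3,:3].T@(np.array(p)-T[:3,3])
    return np.array([s['fx']*c[0]/c[2]+s['cx'],s['fy']*c[1]/c[2]+s['cy']])
E
python3 - <<'E'
from h import *
o=get_obs(); print({k:np.round(v,3).tolist() for k,v in o.items()})
for n in('scene','side'):
    s=snap(n,n+'0'); print(n,np.round(s['cam_to_world'],3).tolist(),s['fx'])
E
```

```text
pics
{'time_s': 0.0, 'qpos': [-1.41, 0.088, 1.372, -0.0, 1.684, -0.103], 'qd': [-0.0, -0.001, 0.001, -0.001, 0.0, -0.0], 'joint_torque': [-0.003, -35.188, -31.328, -0.001, 0.011, -0.0], 'ee_pos': [0.143, -0.53, 0.23], 'ee_rot': [[0.965, 0.261, -0.0], [0.261, -0.965, 0.002], [0.0, -0.002, -1.0]], 'wrist_force': [0.597, 0.407, 0.74], 'wrist_torque': [-0.004, 0.01, 0.048], 'grip_force': 0.0, 'opening': 0.085}
scene [[0.209, 0.596, -0.776, 1.3], [0.978, -0.111, 0.178, -0.061], [0.02, -0.796, -0.606, 0.605], [0.0, 0.0, 0.0, 1.0]] 528.4736550636462
side [[0.746, 0.362, -0.559, 1.159], [0.666, -0.384, 0.64, -0.573], [0.017, -0.849, -0.527, 0.632], [0.0, 0.0, 0.0, 1.0]] 473.4911321235677
```

View pics/scene0.png

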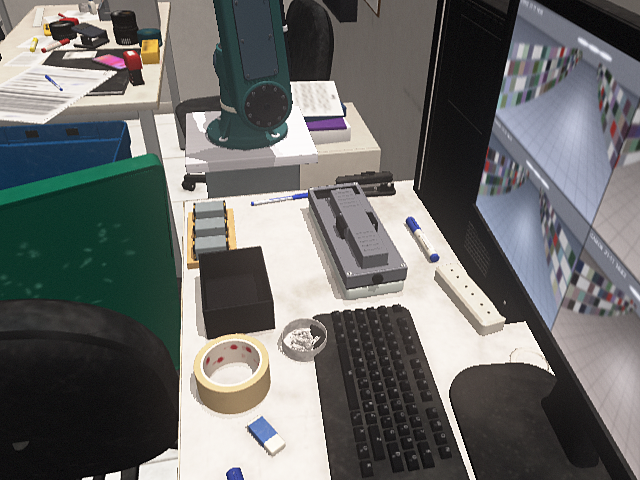

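View pics/side0.png

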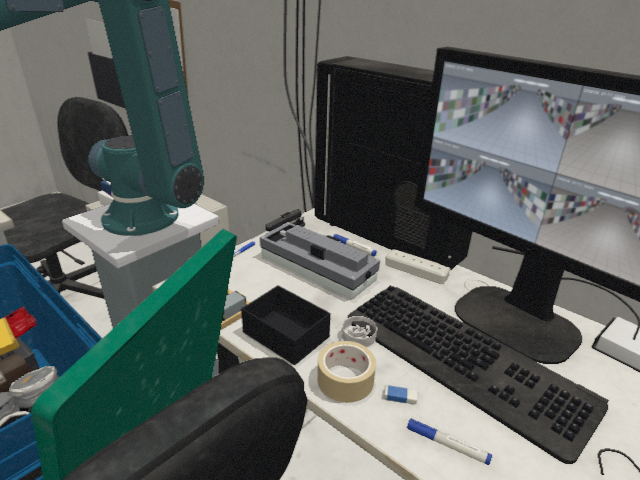

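The scene view shows the light's back with corners near (309,188), (355,184), (406,268), (347,279). The insert's packs are around (210,230) and the box rim at (200,262), (262,248), (273,305), (205,315).

```bash
python3 - <<'E'
from h import *
for u,v in [(309,188),(355,184),(406,268),(347,279)]: print('light',ray('scene0',u,v,.056).round(3))
for u,v in [(200,262),(262,248),(274,305),(205,316)]: print('box',ray('scene0',u,v,.06).round(3))
for u,v in [(210,203),(211,221),(212,240)]: print('pack',ray('scene0',u,v,.04).round(3))
for u,v in [(193,204),(234,208),(238,265),(188,267)]: print('ins',ray('scene0',u,v,.014).round(3))
E
```

```text
light [0.405 0.093 0.056]
light [0.406 0.188 0.056]
light [0.679 0.205 0.056]
light [0.688 0.104 0.056]
box [ 0.607 -0.121  0.06 ]
box [ 0.589 -0.019  0.06 ]
box [ 0.729 -0.016  0.06 ]
box [ 0.733 -0.116  0.06 ]
pack [ 0.4   -0.102  0.04 ]
pack [ 0.463 -0.102  0.04 ]
pack [ 0.523 -0.102  0.04 ]
ins [ 0.357 -0.138  0.014]
ins [ 0.386 -0.057  0.014]
ins [ 0.569 -0.062  0.014]
ins [ 0.559 -0.147  0.014]
```

```bash
R='[[2,4.2,0.6,-0.013],[2,4.2,0.6,-0.013],[2,4.2,0.6,-0.013],[2,4.2,0.6,-0.013]]'
python3 -m crank '[[2,4.2,0.6,-0.013],[2,4.2,0.6,-0.013],[2,4.2,0.6,-0.013],[2,4.2,0.6,-0.013],[2,4.2,0.6,-0.013]]'
python3 -m crank '[[2,4.2,0.6,-0.013],[2,4.2,0.6,-0.013],[2,4.2,0.6,-0.013],[2,4.2,0.6,-0.013],[2,4.2,0.6,-0.013]]'
python3 -m crank '[[2,4.2,0.6,-0.013],[2,4.2,0.6,-0.013],[2,4.2,0.6,-0.013],[2,4.2,0.6,-0.013],[2,4.2,0.6,-0.013]]'
python3 -m crank '[[2,4.2,0.6,-0.013],[0,0,0,0],[0,0,0,0]]'
python3 - <<'E'
from h import *
s=snap('wrist','w1'); print(np.round(s['cam_to_world'],3).tolist(),s['fx'], get_obs()['qpos'])
E
```

```text
time_s: 0.6
ee_pos: [0.2437, -0.3191, 0.261]
ee_rot: [[0.981, 0.196, -0.0], [0.196, -0.981, 0.001], [0.0, -0.001, -1.0]]
wrist_force: [0.9, 0.2, 0.4]
opening: 0.0856
grip_force: 0.0
time_s: 1.1
ee_pos: [0.3435, -0.1091, 0.2913]
ee_rot: [[0.991, 0.132, 0.0], [0.132, -0.991, -0.0], [0.0, 0.0, -1.0]]
wrist_force: [0.7, -0.8, 0.1]
opening: 0.0857
grip_force: 0.0
time_s: 1.6
ee_pos: [0.4436, 0.1011, 0.3212]
ee_rot: [[0.998, 0.069, -0.0], [0.069, -0.998, -0.0], [-0.0, 0.0, -1.0]]
wrist_force: [0.7, -0.5, -0.1]
opening: 0.085
grip_force: 0.0
time_s: 1.9
ee_pos: [0.4633, 0.1417, 0.3263]
ee_rot: [[0.998, 0.058, -0.002], [0.058, -0.998, -0.001], [-0.002, 0.001, -1.0]]
wrist_force: [1.1, -0.6, -0.6]
opening: 0.0857
grip_force: 0.0
[[0.058, -0.943, -0.328, 0.549], [-0.998, -0.055, -0.019, 0.147], [-0.0, 0.329, -0.944, 0.468], [0.0, 0.0, 0.0, 1.0]] 368.84463084600463 [ 1.78394599e-01 -5.79398375e-02  1.33055514e+00 -6.83722872e-04
  1.87081589e+00  1.69270164e+00]
```

View pics/w1.png

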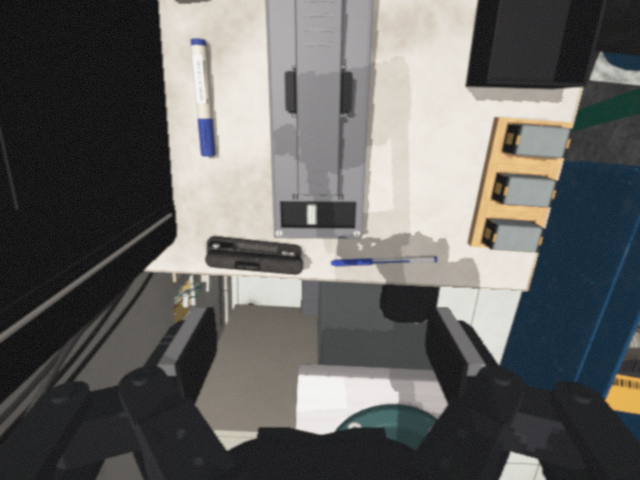

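The wrist view shows the nub at (311,215), to the left of centre, so it is on. The slot has corners (281,201), (357,202), (355,228), (282,227), and the light's near corners are (274,236) and (362,236). Tab centres are about (291,92) and (347,92).

```bash
python3 - <<'E'
from h import *
for n,z,L in [('slot',.056,[(281,201),(357,202),(355,228),(282,227)]),('nub',.056,[(311,215)]),('near',.056,[(274,236),(363,235)]),('far',.056,[(268,1),(378,1)]),('tabs',.077,[(286,71),(287,113),(352,71),(352,113)]),('packend',.04,[(505,135),(571,140),(495,187),(554,192),(485,232),(541,240)]),('packR',.04,[(571,125),(569,158),(557,174),(555,206),(543,223),(540,252)]),('insert',.014,[(497,118),(470,244)])]:
  for u,v in L: print(n,ray('w1',u,v,z).round(4))
E
```

```text
slot [0.4419 0.187  0.056 ]
slot [0.4458 0.0997 0.056 ]
slot [0.4143 0.0992 0.056 ]
slot [0.4106 0.1851 0.056 ]
nub [0.4272 0.1517 0.056 ]
near [0.3988 0.1943 0.056 ]
near [0.4061 0.089  0.056 ]
far [0.6408 0.204  0.056 ]
far [0.647  0.0973 0.056 ]
tabs [0.5779 0.1829 0.077 ]
tabs [0.539  0.1809 0.077 ]
tabs [0.5816 0.1187 0.077 ]
tabs [0.5428 0.1154 0.077 ]
packend [ 0.5287 -0.0615  0.04  ]
packend [ 0.5276 -0.1371  0.04  ]
packend [ 0.4693 -0.0629  0.04  ]
packend [ 0.4674 -0.1338  0.04  ]
packend [ 0.4131 -0.0625  0.04  ]
packend [ 0.4068 -0.1338  0.04  ]
packR [ 0.5436 -0.1326  0.04  ]
packR [ 0.5076 -0.1405  0.04  ]
packR [ 0.4887 -0.1317  0.04  ]
packR [ 0.4506 -0.1396  0.04  ]
packR [ 0.4287 -0.1307  0.04  ]
packR [ 0.3909 -0.1366  0.04  ]
insert [ 0.5461 -0.0604  0.014 ]
insert [ 0.3872 -0.0589  0.014 ]
```

```bash

python3 -m crank '[[-0.9,0.2,-4.5,-0.003],[-0.9,0.3,-4.5,-0.004],[-0.9,0.2,-4.5,-0.003],[-0.9,0.3,-4.5,-0.003],[0,0,-4,0]]' 2.0 30 >/dev/null
python3 -m crank '[[0,0,-2.6,0],[0,0,0,0],[0,0,0,0],[0,0,0,0]]'
python3 -m crank '[[0,0,-1,0],[0,0,-1,0],[0,0,-0.5,0],[0,0,0,0],[0,0,0,0]]'

```

```text
time_s: 2.85
ee_pos: [0.4291, 0.1507, 0.0838]
ee_rot: [[0.999, 0.042, 0.005], [0.042, -0.999, 0.001], [0.005, -0.001, -1.0]]
wrist_force: [-0.2, -0.1, -0.1]
opening: 0.0201
grip_force: 0.0
time_s: 3.35
ee_pos: [0.4273, 0.151, 0.0561]
ee_rot: [[0.999, 0.043, -0.001], [0.043, -0.999, -0.0], [-0.001, 0.0, -1.0]]
wrist_force: [-0.8, 0.1, 0.7]
opening: 0.0201
grip_force: 0.0
```

```bash

python3 -m crank '[[0,0,-0.5,0],[0,0,0,0],[0,0,0,0]]'; python3 -m crank '[[0,-0.5,0,0],[0,-0.5,0,0],[0,-0.5,0,0],[0,-0.4,0,0],[0,-0.3,0,0]]'
python3 -m crank '[[0,0,0,0],[0,0,0,0]]'
python3 -c "
from h import *
snap('wrist','w2')"
```

```text
time_s: 3.65
ee_pos: [0.4273, 0.151, 0.0513]
ee_rot: [[0.999, 0.043, -0.0], [0.043, -0.999, -0.0], [-0.0, 0.0, -1.0]]
wrist_force: [0.5, 0.3, -0.6]
opening: 0.0198
grip_force: 0.0
time_s: 4.15
ee_pos: [0.4279, 0.1302, 0.0517]
ee_rot: [[0.999, 0.042, 0.001], [0.042, -0.999, 0.004], [0.002, -0.004, -1.0]]
wrist_force: [2.0, 10.9, -1.9]
opening: 0.0196
grip_force: 5.4
time_s: 4.35
ee_pos: [0.4279, 0.1303, 0.0516]
ee_rot: [[0.999, 0.042, 0.001], [0.042, -0.999, 0.004], [0.002, -0.004, -1.0]]
wrist_force: [1.6, 6.1, -1.8]
opening: 0.0201
grip_force: 3.1
```

View pics/w2.png

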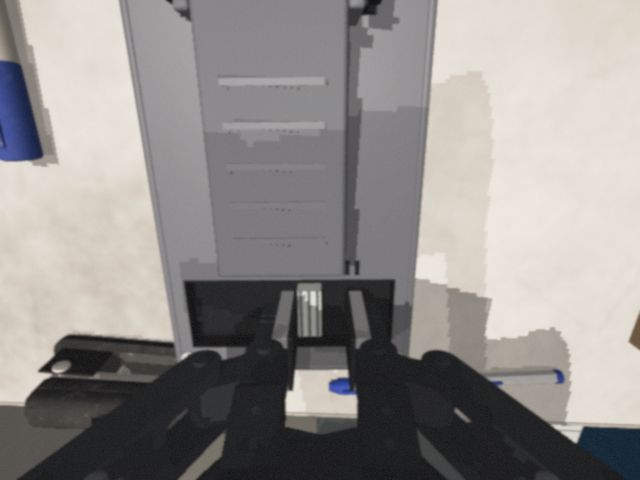

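The nub now sits right of the slot centre, at (310,310) in a slot spanning 187–393, so it is off against its stop. Next I grip the cover.

```bash

python3 -m crank '[[0,0,4,0],[0,0,4,0],[4.4,0.7,0,0],[4.5,0.6,0,0],[4.5,0.7,0,0]]' 8.5 >/dev/null
python3 -m crank '[[0,0,0,0],[0,0,0,0],[0,0,0,0]]'
python3 -m crank '[[0,0,-3,0],[0,0,-2,0],[0,0,-2.2,0],[0,0,0,0],[0,0,0,0]]'
python3 -m crank '[[0,0,0,0],[0,0,0,0],[0,0,0,0],[0,0,0,0],[0,0,0,0]]' 4.6 40
python3 -m crank '[[0,0,0,0],[0,0,0,0],[0,0,0,0],[0,0,0,0],[0,0,0,0]]'
```

```text
time_s: 5.2
ee_pos: [0.5603, 0.1485, 0.1312]
ee_rot: [[0.999, 0.043, -0.001], [0.043, -0.999, -0.001], [-0.001, 0.001, -1.0]]
wrist_force: [0.6, 1.0, 0.1]
opening: 0.0849
grip_force: 0.0
time_s: 5.7
ee_pos: [0.5606, 0.1488, 0.0603]
ee_rot: [[0.999, 0.043, 0.0], [0.043, -0.999, -0.0], [0.0, 0.0, -1.0]]
wrist_force: [-0.6, 0.2, 0.3]
opening: 0.0847
grip_force: 0.0
time_s: 6.2
ee_pos: [0.5629, 0.1501, 0.063]
ee_rot: [[0.999, 0.043, 0.005], [0.043, -0.999, 0.002], [0.005, -0.002, -1.0]]
wrist_force: [-2.7, 1.8, 8.4]
opening: 0.0482
grip_force: 42.5
time_s: 6.7
ee_pos: [0.5628, 0.1501, 0.063]
ee_rot: [[0.999, 0.043, 0.004], [0.043, -0.999, 0.002], [0.005, -0.002, -1.0]]
wrist_force: [-1.5, 1.5, 9.0]
opening: 0.0485
grip_force: 42.5
```

```bash

python3 -m crank '[[0,0,0.5,0],[0,0,0.5,0],[0,0,0.5,0],[0,0,0.5,0],[0,0,0,0]]'
python3 -m crank '[[0,0,1,0],[0,0,1,0],[0,0,1,0],[0,0,0,0],[0,0,0,0]]'
python3 -c "
from h import *
snap('wrist','w3')"
```

```text
time_s: 7.2
ee_pos: [0.5619, 0.1488, 0.0802]
ee_rot: [[0.999, 0.043, 0.001], [0.043, -0.999, -0.0], [0.001, 0.0, -1.0]]
wrist_force: [0.2, 0.1, -1.5]
opening: 0.0478
grip_force: 42.3
time_s: 7.7
ee_pos: [0.5618, 0.1491, 0.1101]
ee_rot: [[0.999, 0.043, 0.001], [0.043, -0.999, 0.0], [0.001, -0.0, -1.0]]
wrist_force: [-0.8, -0.2, -1.9]
opening: 0.0476
grip_force: 42.3
```

View pics/w3.png

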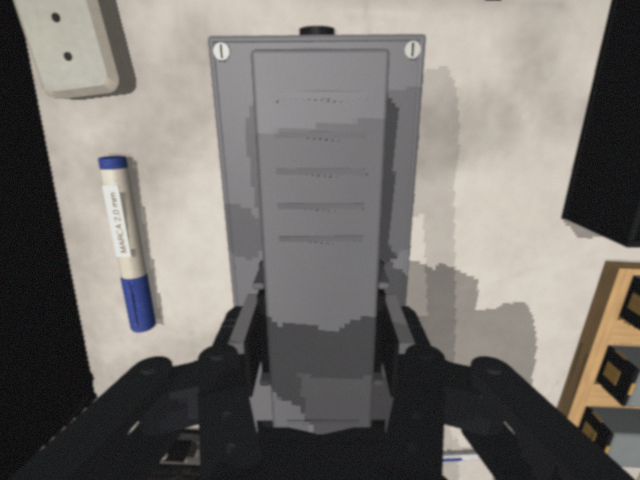

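The cover is lifted in the gripper. I'll set it down between the light and the insert.

```bash

python3 -m crank '[[0,0,4,0],[-2.2,-3.8,0,0],[-2.2,-3.8,0,0],[-2.3,-3.8,0,0],[0,0,0,0]]'
python3 -m crank '[[0,0,-3,0],[0,0,-3,0],[0,0,-3,0],[0,0,-2,0],[0,0,-0.8,0]]'
python3 -m crank '[[0,0,-0.3,0],[0,0,0,0],[0,0,0,0]]'
```

```text
time_s: 8.25
ee_pos: [0.4915, 0.0315, 0.1484]
ee_rot: [[0.999, 0.038, -0.003], [0.038, -0.999, -0.002], [-0.003, 0.002, -1.0]]
wrist_force: [0.6, 1.5, -2.3]
opening: 0.0476
grip_force: 42.4
time_s: 8.75
ee_pos: [0.4923, 0.0356, 0.0282]
ee_rot: [[0.999, 0.043, -0.006], [0.043, -0.999, 0.001], [-0.006, -0.001, -1.0]]
wrist_force: [-1.3, -0.1, -1.3]
opening: 0.0475
grip_force: 42.4
time_s: 9.05
ee_pos: [0.4957, 0.0351, 0.0298]
ee_rot: [[0.999, 0.043, 0.003], [0.043, -0.999, -0.0], [0.003, 0.0, -1.0]]
wrist_force: [0.6, 0.4, -1.5]
opening: 0.0478
grip_force: 42.4
```

```bash

python3 -m crank '[[0,0,-0.2,0],[0,0,-0.2,0],[0,0,0,0],[0,0,0,0]]'
python3 -m crank '[[0,0,0,0],[0,0,0,0],[0,0,0,0],[0,0,0,0],[0,0,0,0]]' 7.2
python3 -m crank '[[0,0,4,0],[0,0,5,0],[0,0,5,0],[2,3,5,0],[0,0,0,0]]'
python3 -m crank '[[2,3,3,0],[2,4,0,0],[0,0,0,0],[0,0,0,0]]' 
python3 -c "
from h import *
snap('wrist','w4')"
```

```text
time_s: 9.45
ee_pos: [0.4951, 0.035, 0.0251]
ee_rot: [[0.999, 0.043, 0.002], [0.043, -0.999, -0.0], [0.002, 0.0, -1.0]]
wrist_force: [0.3, -0.0, 0.8]
opening: 0.048
grip_force: 42.9
time_s: 9.95
ee_pos: [0.4945, 0.035, 0.0244]
ee_rot: [[0.999, 0.043, 0.0], [0.043, -0.999, -0.0], [0.0, 0.0, -1.0]]
wrist_force: [-0.3, -0.8, 0.2]
opening: 0.0719
grip_force: 0.0
time_s: 10.45
ee_pos: [0.5153, 0.0611, 0.2132]
ee_rot: [[0.999, 0.045, 0.016], [0.045, -0.999, 0.001], [0.016, -0.001, -1.0]]
wrist_force: [0.4, -0.6, 0.2]
opening: 0.0723
grip_force: 0.0
time_s: 10.85
ee_pos: [0.5503, 0.1298, 0.2335]
ee_rot: [[0.999, 0.045, -0.003], [0.045, -0.999, -0.001], [-0.003, 0.001, -1.0]]
wrist_force: [-0.3, -0.3, -1.1]
opening: 0.0718
grip_force: 0.0
```

View pics/w4.png

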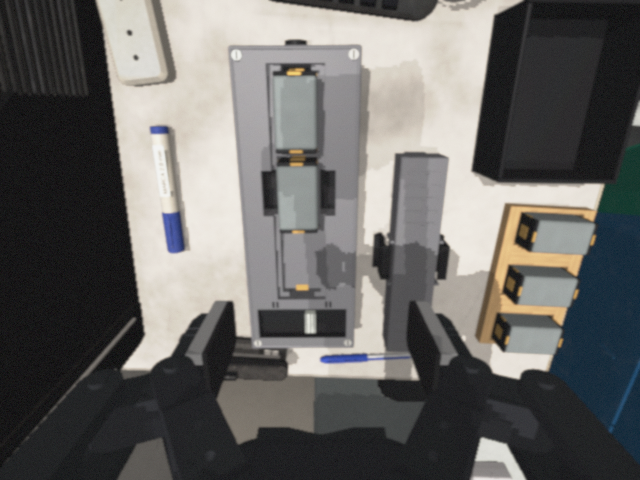

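Old packs sit in bay 3, (296,115), and bay 2, (298,196); bay 1 is empty. The cover lies at (418,250). The new packs are at (557,233), (542,286) and (530,332).

```bash
python3 - <<'E'
from h import *
def show(n,z,L):
  for u,v in L: print(n,ray('w4',u,v,z)[:2].round(4))
show('light',.056,[(231,47),(362,46),(354,347),(251,347)])
show('old3top',.076,[(276,78),(316,76),(316,150),(275,150)])
show('old2top',.076,[(277,167),(319,165),(318,231),(278,231)])
show('cover top',.0435,[(395,155),(446,156),(439,290),(387,285)])
show('covertabs',.036,[(376,238),(376,277),(445,238),(445,277)])
show('n3 top',.04,[(535,213),(593,220),(592,253),(534,248)])
show('n2 top',.04,[(523,267),(576,272),(573,305),(521,302)])
show('n1 top',.04,[(510,316),(560,320),(557,352),(508,350)])
yaw=.043;c,s=np.cos(yaw),np.sin(yaw);S=np.array([.561,.149])
for k in(-1,0,1):
  p=S+k*.068*np.array([c,s]); print('bay',k+2,p.round(4), proj('w4',[*p,.076]).round(0))
E
```

```text
light [0.6752 0.206 ]
light [0.6804 0.104 ]
light [0.4024 0.0898]
light [0.3977 0.1955]
old3top [0.6532 0.1686]
old3top [0.6559 0.1386]
old3top [0.6016 0.1365]
old3top [0.6001 0.1692]
old2top [0.5867 0.1675]
old2top [0.5898 0.1336]
old2top [0.5334 0.1321]
old2top [0.5319 0.1664]
cover top [0.5966 0.0665]
cover top [0.5977 0.0212]
cover top [0.465  0.0075]
cover top [0.4683 0.0604]
covertabs [0.5151 0.0748]
covertabs [0.473  0.0709]
covertabs [0.5181 0.0073]
covertabs [0.4761 0.0008]
n3 top [ 0.5482 -0.0723]
n3 top [ 0.5438 -0.129 ]
n3 top [ 0.5103 -0.1378]
n3 top [ 0.513  -0.0797]
n2 top [ 0.4924 -0.0735]
n2 top [ 0.4893 -0.1276]
n2 top [ 0.4521 -0.1347]
n2 top [ 0.4532 -0.0803]
n1 top [ 0.4363 -0.0725]
n1 top [ 0.4338 -0.1259]
n1 top [ 0.3941 -0.1329]
n1 top [ 0.3943 -0.0793]
bay 1 [0.4931 0.1461] [300. 273.]
bay 2 [0.561 0.149] [299. 199.]
bay 3 [0.6289 0.1519] [297. 113.]
```

```bash

python3 -m crank '[[4,1.2,0,0],[3.9,1.1,0,0],[0,0,-4.5,0],[0,0,-4.5,0],[0,0,-3.3,0]]' 5.2 40 >/dev/null
python3 -m crank '[[0,0,0,0],[0,0,0,0],[0,0,0,0]]'
```

```text
time_s: 11.7
ee_pos: [0.6312, 0.152, 0.1154]
ee_rot: [[0.999, 0.042, 0.005], [0.042, -0.999, 0.001], [0.005, -0.0, -1.0]]
wrist_force: [0.5, -0.3, 0.3]
opening: 0.052
grip_force: 0.0
```

```bash

python3 -m crank '[[-0.2,0,-2.5,0],[0,0,-2,0],[0,0,-1,0],[0,0,0,0],[0,0,0,0]]'
python3 -m crank '[[0,0,0,0],[0,0,0,0],[0,0,0,0],[0,0,0,0]]' 3.0
python3 -m crank '[[0,0,2,0],[0,0,3,0],[0,0,4,0],[0,0,4,0],[0,0,0,0]]'
python3 -c "
from h import *
snap('scene','s5');s=snap('wrist','w5')"
```

```text
time_s: 12.2
ee_pos: [0.6288, 0.1525, 0.059]
ee_rot: [[0.999, 0.043, 0.003], [0.043, -0.999, 0.0], [0.003, -0.0, -1.0]]
wrist_force: [-0.2, 0.3, 1.3]
opening: 0.0517
grip_force: 0.0
time_s: 12.6
ee_pos: [0.6291, 0.1526, 0.0592]
ee_rot: [[0.999, 0.043, 0.004], [0.043, -0.999, 0.001], [0.004, -0.0, -1.0]]
wrist_force: [0.8, 0.3, 6.9]
opening: 0.0333
grip_force: 42.0
time_s: 13.1
ee_pos: [0.6307, 0.1528, 0.1949]
ee_rot: [[0.999, 0.043, 0.013], [0.043, -0.999, 0.002], [0.014, -0.001, -1.0]]
wrist_force: [1.0, 0.4, -0.5]
opening: 0.0335
grip_force: 41.2
```

View pics/s5.png

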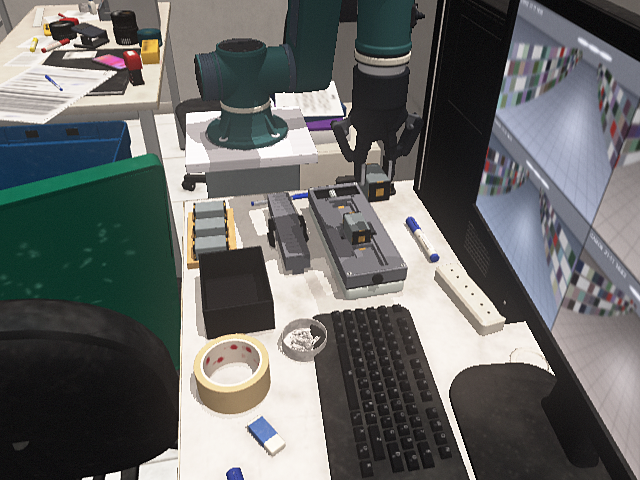

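Old3 is in the gripper, old2 is still in bay 2, and the box is where it was.

```bash

python3 -m crank '[[0.7,-4.2,0,0],[0.7,-4.2,0,0],[0.7,-4.2,0,0],[0.7,-4.2,0,0],[0.6,-4.2,0,0]]' >/dev/null
python3 -m crank '[[0,0,-4,0],[0,0,-4,0],[0,0,-4,0],[0,0,-3,0],[0,0,0,0]]' >/dev/null
python3 -m crank '[[0,0,-0.7,0],[0,0,0,0],[0,0,0,0]]'
python3 -m crank '[[0,0,0,0],[0,0,0,0],[0,0,0,0],[0,0,0,0]]' 4.6
python3 -m crank '[[0,0,4,0],[0,0,4,0],[0,0,4,0],[0,0,3,0],[0,0,0,0]]'
```

```text
time_s: 14.5
ee_pos: [0.6629, -0.0578, 0.032]
ee_rot: [[0.999, 0.043, 0.003], [0.043, -0.999, -0.001], [0.003, 0.001, -1.0]]
wrist_force: [-0.1, 0.4, -2.3]
opening: 0.033
grip_force: 47.0
time_s: 14.9
ee_pos: [0.6627, -0.0584, 0.0315]
ee_rot: [[0.999, 0.042, 0.003], [0.042, -0.999, -0.001], [0.003, 0.002, -1.0]]
wrist_force: [0.6, -2.6, 2.4]
opening: 0.0459
grip_force: 1.5
time_s: 15.4
ee_pos: [0.6642, -0.0575, 0.1871]
ee_rot: [[0.999, 0.043, 0.012], [0.043, -0.999, -0.001], [0.012, 0.002, -1.0]]
wrist_force: [1.0, 0.6, -0.2]
opening: 0.0461
grip_force: 0.0
```

```bash

python3 -m crank '[[-2,4.2,0,0],[-2,4.2,0,0],[-2,4.1,0,0],[-2.1,4.1,0,0],[-2.1,4.1,0,0]]' 5.2 >/dev/null
python3 -m crank '[[0,0,-4,0],[0,0,-4,0],[0,0,0,0],[0,0,0,0]]'
```

```text
time_s: 16.3
ee_pos: [0.5585, 0.1493, 0.0985]
ee_rot: [[0.999, 0.043, -0.004], [0.043, -0.999, -0.0], [-0.004, 0.0, -1.0]]
wrist_force: [0.3, 0.3, 0.7]
opening: 0.052
grip_force: 0.0
```

```bash

python3 -m crank '[[0,0,-2,0],[0,0,-1.2,0],[0,0,-0.6,0],[0,0,0,0],[0,0,0,0]]'
python3 -m crank '[[0,0,0,0],[0,0,0,0],[0,0,0,0],[0,0,0,0]]' 3.0
python3 -m crank '[[0,0,2,0],[0,0,3,0],[0,0,4,0],[0,0,4,0],[0,0,0,0]]'
python3 -m crank '[[2,-4.3,0,0],[2,-4.3,0,0],[2,-4.3,0,0],[2,-4.3,0,0],[2.3,-4.3,0,0]]'
python3 -c "
from h import *
snap('wrist','w6')"
```

```text
time_s: 16.8
ee_pos: [0.5603, 0.1493, 0.0628]
ee_rot: [[0.999, 0.042, 0.001], [0.042, -0.999, 0.0], [0.001, -0.0, -1.0]]
wrist_force: [-0.3, -0.1, -0.2]
opening: 0.0517
grip_force: 0.0
time_s: 17.2
ee_pos: [0.5605, 0.1495, 0.0632]
ee_rot: [[0.999, 0.043, 0.002], [0.043, -0.999, 0.0], [0.002, -0.0, -1.0]]
wrist_force: [0.6, -0.5, 3.8]
opening: 0.0332
grip_force: 41.0
time_s: 17.7
ee_pos: [0.5626, 0.1499, 0.199]
ee_rot: [[0.999, 0.043, 0.012], [0.043, -0.999, 0.002], [0.012, -0.001, -1.0]]
wrist_force: [-0.3, -0.3, -0.6]
opening: 0.0329
grip_force: 40.7
time_s: 18.2
ee_pos: [0.6622, -0.0671, 0.1897]
ee_rot: [[0.999, 0.043, -0.003], [0.043, -0.999, 0.001], [-0.003, -0.001, -1.0]]
wrist_force: [0.7, 0.3, -0.9]
opening: 0.0324
grip_force: 40.7
```

View pics/w6.png

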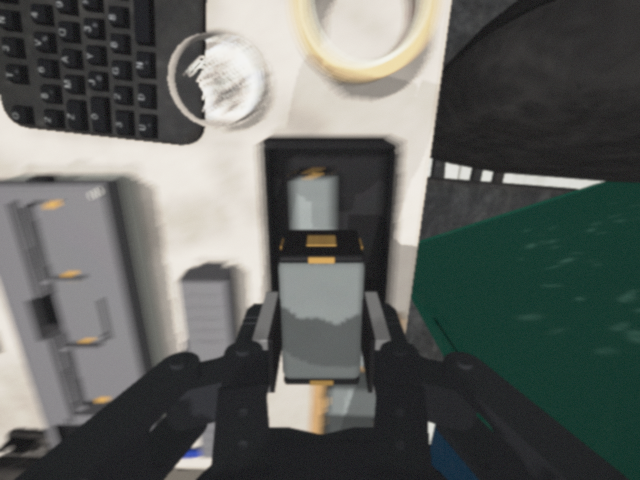

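The box's far rim runs from (264,143) to (397,143), old3 lies inside at (313,200), and old2 is in the grip.

```bash
python3 - <<'E'
from h import *
for u,v in [(264,143),(397,143),(264,260),(391,280)]: print(ray('w6',u,v,.06).round(3))
print(ray('w6',313,178,.038).round(3)); print(get_obs()['ee_pos'])
E
```

```text
[ 0.72  -0.023  0.06 ]
[ 0.724 -0.119  0.06 ]
[ 0.628 -0.022  0.06 ]
[ 0.615 -0.126  0.06 ]
[ 0.692 -0.059  0.038]
[ 0.66500417 -0.07588801  0.18817608]
```

```bash

python3 -m crank '[[-1,1.2,-4,0],[0,0,-4,0],[0,0,-3,0],[0,0,-1,0],[0,0,0,0]]'
python3 -m crank '[[0,0,-0.5,0],[0,0,0,0],[0,0,0,0]]'
```

```text
time_s: 18.75
ee_pos: [0.6505, -0.0531, 0.0683]
ee_rot: [[0.999, 0.043, -0.007], [0.043, -0.999, 0.001], [-0.007, -0.001, -1.0]]
wrist_force: [0.6, -0.4, -0.7]
opening: 0.0328
grip_force: 40.7
time_s: 19.05
ee_pos: [0.6537, -0.0538, 0.0689]
ee_rot: [[0.999, 0.043, 0.003], [0.043, -0.999, -0.001], [0.003, 0.001, -1.0]]
wrist_force: [0.7, -0.3, -2.0]
opening: 0.0326
grip_force: 40.8
```

```bash

python3 -m crank '[[0,-0.8,0,0],[0,0,-0.6,0],[0,0,0,0],[0,0,0,0]]'
python3 -m crank '[[0,0,0,0],[0,0,0,0],[0,0,0,0],[0,0,0,0]]' 4.6
python3 -m crank '[[0,0,3,0],[0,0,4,0],[0,0,4,0],[-3,0,3,0],[-4,0,0,0]]'
python3 -m crank '[[-4,0,0,0],[-4,0,0,0],[0,0,0,0],[0,0,0,0]]'
python3 -c "
from h import *
snap('wrist','w7')"
```

```text
time_s: 19.45
ee_pos: [0.6523, -0.0617, 0.0603]
ee_rot: [[0.999, 0.043, -0.001], [0.043, -0.999, 0.0], [-0.001, -0.0, -1.0]]
wrist_force: [0.4, 0.0, -0.8]
opening: 0.0332
grip_force: 40.8
time_s: 19.85
ee_pos: [0.6528, -0.0616, 0.0613]
ee_rot: [[0.999, 0.043, 0.001], [0.043, -0.999, -0.0], [0.001, 0.0, -1.0]]
wrist_force: [-0.4, -0.1, -0.3]
opening: 0.0462
grip_force: 0.0
time_s: 20.35
ee_pos: [0.5856, -0.0623, 0.2073]
ee_rot: [[0.999, 0.043, 0.012], [0.043, -0.999, -0.003], [0.012, 0.003, -1.0]]
wrist_force: [0.2, -0.3, 0.5]
opening: 0.0458
grip_force: 0.0
time_s: 20.75
ee_pos: [0.5023, -0.0616, 0.2015]
ee_rot: [[0.999, 0.043, 0.002], [0.043, -0.999, -0.0], [0.002, 0.0, -1.0]]
wrist_force: [1.6, -0.7, 0.3]
opening: 0.0458
grip_force: 0.0
```

View pics/w7.png

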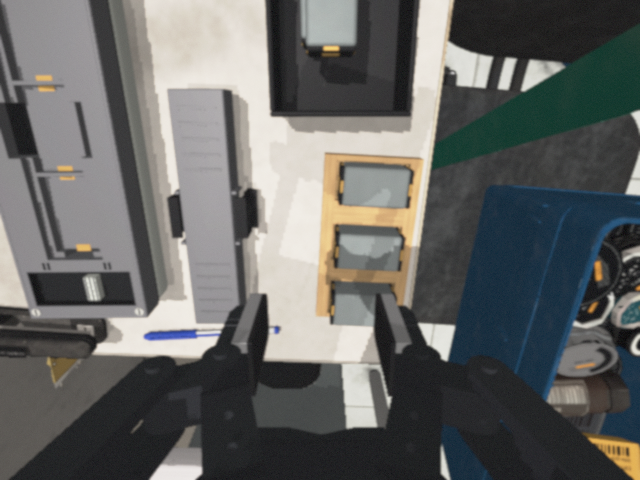

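Old2 lies on old3 in the box. The new packs' tops centre on about (376,186), (368,248) and (362,304), and the insert's corners are (326,153), (422,158) and (316,315).

```bash
python3 - <<'E'
from h import *
for n,L in [('n3',[(339,164),(413,167),(411,207),(338,205)]),('n2',[(334,227),(404,231),(402,269),(334,267)]),('n1',[(330,283),(396,287),(394,326),(330,323)])]:
  P=[ray('w7',u,v,.04)[:2] for u,v in L]; print(n,np.mean(P,0).round(4),np.round(P,4).tolist())
for u,v in [(326,153),(422,158),(316,315)]: print(ray('w7',u,v,.014).round(4))
E
```

```text
n3 [ 0.5263 -0.1054] [[0.5434, -0.0741], [0.5435, -0.1349], [0.5097, -0.1374], [0.5088, -0.0753]]
n2 [ 0.4701 -0.1045] [[0.4891, -0.0729], [0.488, -0.1339], [0.4519, -0.1363], [0.4513, -0.075]]
n1 [ 0.4136 -0.1037] [[0.4352, -0.0722], [0.4337, -0.1328], [0.3924, -0.1354], [0.3931, -0.0743]]
[ 0.5487 -0.0635  0.014 ]
[ 0.548  -0.1485  0.014 ]
[ 0.3853 -0.0609  0.014 ]
```

```bash

python3 -m crank '[[0.2,-0.4,0,0.15],[0.2,-0.4,0,0.15],[0.2,-0.4,0,0.15],[0.2,-0.4,0,0.15],[0.2,-0.4,0,0.15]]' 4.4 40 >/dev/null
python3 -m crank '[[0.2,-0.4,-2,0.15],[0.2,-0.4,-2,0.15],[0.2,-0.4,-2,0.15],[0.2,-0.4,-2,0.15],[0.3,-0.4,-2,0.15]]' >/dev/null
python3 -m crank '[[0.3,-0.3,0,0.015],[0,0,0,0],[0,0,0,0]]'
```

```text
time_s: 22.1
ee_pos: [0.5281, -0.105, 0.1023]
ee_rot: [[0.015, 1.0, 0.002], [1.0, -0.015, -0.001], [-0.001, 0.003, -1.0]]
wrist_force: [-0.3, -0.7, 0.0]
opening: 0.044
grip_force: 0.0
```

```bash

python3 -m crank '[[-0.2,0,-2.5,0],[0,0,-2.5,0],[0,0,-1.6,0],[0,0,-1,0],[0,0,0,0]]'
python3 -m crank '[[0,0,0,0],[0,0,0,0],[0,0,0,0],[0,0,0,0]]' 3.0
python3 -m crank '[[0,0,2,0],[0,0,4,0],[0,0,4,0],[0,0,4,0],[0,0,0,0]]'
```

```text
time_s: 22.6
ee_pos: [0.5243, -0.1044, 0.0245]
ee_rot: [[0.014, 1.0, -0.001], [1.0, -0.014, 0.0], [0.0, -0.001, -1.0]]
wrist_force: [-0.7, 0.2, 0.4]
opening: 0.0439
grip_force: 0.0
time_s: 23.0
ee_pos: [0.5251, -0.1048, 0.0261]
ee_rot: [[0.013, 1.0, 0.001], [1.0, -0.013, -0.001], [-0.0, 0.001, -1.0]]
wrist_force: [-2.5, 0.7, 4.2]
opening: 0.0334
grip_force: 41.8
time_s: 23.5
ee_pos: [0.5289, -0.1059, 0.1728]
ee_rot: [[0.013, 1.0, 0.015], [1.0, -0.013, -0.005], [-0.004, 0.015, -1.0]]
wrist_force: [-0.0, -0.2, 0.2]
opening: 0.0328
grip_force: 41.2
```

```bash

python3 -m crank '[[0.94,2.35,0,-0.1375],[0.94,2.35,0,-0.1375],[0.94,2.35,0,-0.1375],[0.94,2.35,0,-0.1375],[0.94,2.35,0,-0.1375]]' >/dev/null
python3 -m crank '[[0.94,2.35,0,-0.1375],[0.94,2.35,0,-0.1375],[0.94,2.35,0,-0.1375],[0.94,2.35,0,-0.1375],[0.94,2.35,0,-0.1375]]' >/dev/null
python3 -m crank '[[0.94,2.3,-4,-0.1375],[0,0,-4,0],[0,0,0,0],[0,0,0,0]]'
python3 -c "
from h import *
snap('wrist','w8')"
```

```text
time_s: 24.9
ee_pos: [0.6271, 0.1531, 0.0833]
ee_rot: [[0.999, 0.045, -0.003], [0.045, -0.999, -0.001], [-0.003, 0.001, -1.0]]
wrist_force: [-0.2, -0.3, -0.3]
opening: 0.0329
grip_force: 41.1
```

View pics/w8.png

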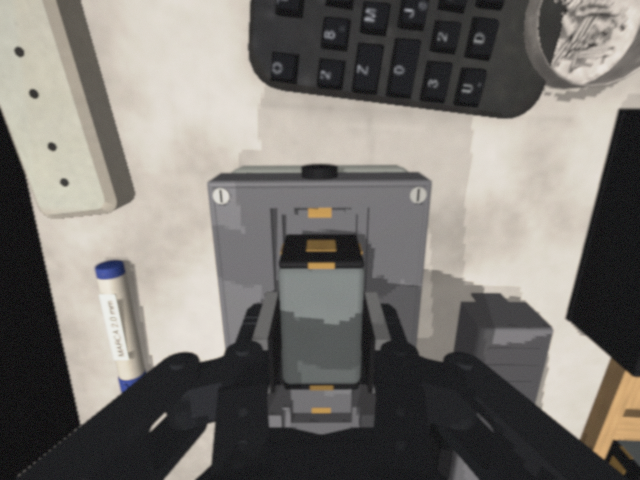

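The held pack's top runs from (283,268)–(362,268) at the far end to (284,385)–(362,385) at the near end. The light's far top corners are (209,180) and (431,181).

```bash
python3 - <<'E'
from h import *
P=[ray('w8',u,v,.097)[:2] for u,v in [(281,268),(363,268),(284,386),(361,386)]]; print(np.round(P,4).tolist(),np.mean(P,0))
Q=[ray('w8',u,v,.056)[:2] for u,v in [(209,180),(431,181),(221,340),(418,340)]]; print(np.round(Q,4).tolist())
a=np.array([np.cos(.045),np.sin(.045)]); m=(Q[0]+Q[1])/2; print('bay3',m-a*(.140-.022-.068), get_obs()['ee_pos'])
E
```

```text
[[0.6532, 0.1699], [0.6546, 0.1387], [0.5975, 0.1681], [0.599, 0.1349]] [0.62610226 0.15288948]
[[0.6774, 0.2076], [0.6815, 0.1049], [0.5901, 0.206], [0.5949, 0.0995]]
bay3 [0.62949197 0.15402228] [0.6287582  0.1530802  0.08598175]
```

```bash
python3 - <<'E'
from h import *
g=lambda f: cv2.cvtColor(np.load(f'pics/{f}.npz')['frame'],cv2.COLOR_RGB2GRAY)
a,b,c=[g(f) for f in('w5','w6','w8')]
for r in [(225,285),(375,398)]:
  t=c[r[0]:r[1],280:364]
  for n,i in(('w5',a),('w6',b)):
    m=cv2.matchTemplate(i[r[0]-20:r[1]+20,265:380],t,cv2.TM_CCOEFF_NORMED); _,v,_,l=cv2.minMaxLoc(m); print(r,n,v,l[0]-15,l[1]-20)
s=np.load('pics/w5.npz');print(s['cam_to_world'][:3,3],np.load('pics/w8.npz')['cam_to_world'][:3,3])
E
```

```text
(225, 285) w5 0.9610155820846558 0 1
(225, 285) w6 0.8758960962295532 0 -5
(375, 398) w5 0.42257675528526306 -15 -15
(375, 398) w6 0.5229642987251282 4 -5
[0.71331222 0.15632744 0.33414301] [0.71263509 0.15723024 0.2253497 ]
```

```bash

python3 -m crank '[[0.03,-0.05,-0.5,0],[0,0,-0.5,0],[0,0,-0.5,0],[0,0,0,0],[0,0,0,0]]'
python3 -m crank '[[0,0,-0.4,0],[0,0,-0.4,0],[0,0,0,0],[0,0,0,0]]'
```

```text
time_s: 25.45
ee_pos: [0.6285, 0.1527, 0.07]
ee_rot: [[0.999, 0.045, 0.001], [0.045, -0.999, -0.0], [0.001, 0.0, -1.0]]
wrist_force: [0.8, 0.4, -2.1]
opening: 0.0326
grip_force: 41.2
time_s: 25.85
ee_pos: [0.6286, 0.153, 0.0622]
ee_rot: [[0.999, 0.045, 0.001], [0.045, -0.999, 0.0], [0.001, -0.0, -1.0]]
wrist_force: [0.8, 0.5, 0.9]
opening: 0.033
grip_force: 41.4
```

```bash

python3 -m crank '[[0,0,0,0],[0,0,0,0],[0,0,0,0]]' 4.4
python3 -m crank '[[0,0,3,0],[0,0,4,0],[0,0,4,0],[-1.46,-2.35,0,0.1375],[-1.46,-2.35,0,0.1375]]'  >/dev/null
python3 -m crank '[[-1.46,-2.35,0,0.1375],[-1.46,-2.35,0,0.1375],[-1.46,-2.35,0,0.1375],[-1.46,-2.35,0,0.1375],[-1.46,-2.35,0,0.1375]]'  >/dev/null
python3 -m crank '[[-1.46,-2.35,0,0.1375],[-1.46,-2.35,0,0.1375],[-1.46,-2.35,-4,0.1375],[-1.5,-2.3,-3,0.1375],[0,0,0,0]]'  >/dev/null
python3 -m crank '[[0,0,0,0],[0,0,0,0]]'
```

```text
time_s: 26.15
ee_pos: [0.6281, 0.1528, 0.0617]
ee_rot: [[0.999, 0.045, -0.001], [0.045, -0.999, -0.0], [-0.001, 0.0, -1.0]]
wrist_force: [-0.7, 0.3, -0.5]
opening: 0.0441
grip_force: 0.0
time_s: 27.85
ee_pos: [0.4688, -0.105, 0.1035]
ee_rot: [[0.014, 1.0, 0.003], [1.0, -0.014, -0.001], [-0.001, 0.003, -1.0]]
wrist_force: [0.7, 0.8, -0.3]
opening: 0.0441
grip_force: 0.0
```

```bash

python3 -m crank '[[-0.1,0,-2.5,0],[0,0,-2.5,0],[0,0,-1.7,0],[0,0,-1,0],[0,0,0,0]]'
python3 -m crank '[[0,0,0,0],[0,0,0,0],[0,0,0,0],[0,0,0,0]]' 3.0
python3 -m crank '[[0,0,2,0],[0,0,4,0],[0,0,4,0],[0,0,4,0],[0,0,0,0]]'
python3 -m crank '[[0.85,2.31,0,-0.1375],[0.85,2.31,0,-0.1375],[0.85,2.31,0,-0.1375],[0.85,2.31,0,-0.1375],[0.85,2.31,0,-0.1375]]' >/dev/null
python3 -m crank '[[0.85,2.31,0,-0.1375],[0.85,2.31,0,-0.1375],[0.85,2.31,0,-0.1375],[0.85,2.31,0,-0.1375],[0.85,2.31,0,-0.1375]]' >/dev/null
python3 -m crank '[[0.85,2.31,-4,-0.1375],[0,0,-3.5,0],[0,0,0,0],[0,0,0,0]]'
cat >m.py <<'E'
from h import *
import sys
n=sys.argv[1]; snap('wrist',n)
g=lambda f: cv2.cvtColor(np.load(f'pics/{f}.npz')['frame'],cv2.COLOR_RGB2GRAY)
t=g('w8')[225:285,280:364]; m=cv2.matchTemplate(g(n)[205:305,265:380],t,cv2.TM_CCOEFF_NORMED); _,v,_,l=cv2.minMaxLoc(m)
print('score',v,'du',l[0]-15,'dv vs w8',l[1]-20, get_obs()['ee_pos'].round(4) if hasattr(get_obs()['ee_pos'],'round') else get_obs()['ee_pos'])
E
python3 m.py w9
```

```text
time_s: 28.35
ee_pos: [0.4666, -0.1045, 0.0246]
ee_rot: [[0.012, 1.0, -0.001], [1.0, -0.012, 0.0], [0.0, -0.001, -1.0]]
wrist_force: [0.2, -0.5, -0.4]
opening: 0.0437
grip_force: 0.0
time_s: 28.75
ee_pos: [0.4661, -0.105, 0.0262]
ee_rot: [[0.013, 1.0, -0.0], [1.0, -0.013, 0.0], [0.0, -0.0, -1.0]]
wrist_force: [-5.0, 1.2, 3.9]
opening: 0.033
grip_force: 41.2
time_s: 29.25
ee_pos: [0.4711, -0.1066, 0.1734]
ee_rot: [[0.013, 1.0, 0.017], [1.0, -0.013, -0.006], [-0.005, 0.017, -1.0]]
wrist_force: [0.2, -1.1, -1.2]
opening: 0.0329
grip_force: 40.7
time_s: 30.65
ee_pos: [0.5595, 0.1488, 0.0894]
ee_rot: [[0.999, 0.045, -0.001], [0.045, -0.999, -0.0], [-0.001, 0.0, -1.0]]
wrist_force: [1.3, 0.1, -1.0]
opening: 0.0331
grip_force: 40.6
score 0.9818697571754456 du 0 dv vs w8 -2 [0.5608 0.1488 0.0914]
```

```bash

python3 -m crank '[[0,0.1,-0.8,0],[0,0,-0.7,0],[0,0,-0.5,0],[0,0,0,0],[0,0,0,0]]'
python3 -m crank '[[0,0,-0.4,0],[0,0,-0.4,0],[0,0,0,0],[0,0,0,0]]'
```

```text
time_s: 31.2
ee_pos: [0.5599, 0.1498, 0.0699]
ee_rot: [[0.999, 0.045, -0.0], [0.045, -0.999, -0.0], [-0.0, 0.0, -1.0]]
wrist_force: [0.4, 0.1, -1.0]
opening: 0.0332
grip_force: 40.6
time_s: 31.6
ee_pos: [0.5601, 0.15, 0.0622]
ee_rot: [[0.999, 0.045, 0.001], [0.045, -0.999, 0.0], [0.001, -0.0, -1.0]]
wrist_force: [-0.4, -0.8, 0.7]
opening: 0.033
grip_force: 40.9
```

```bash

python3 -m crank '[[0,0,0,0],[0,0,0,0],[0,0,0,0]]' 4.4 >/dev/null
python3 -m crank '[[0,0,3,0],[0,0,4,0],[0,0,4,0],[-1.38,-2.32,0,0.1375],[-1.38,-2.32,0,0.1375]]'  >/dev/null
python3 -m crank '[[-1.38,-2.32,0,0.1375],[-1.38,-2.32,0,0.1375],[-1.38,-2.32,0,0.1375],[-1.38,-2.32,0,0.1375],[-1.38,-2.32,0,0.1375]]'  >/dev/null
python3 -m crank '[[-1.38,-2.32,0,0.1375],[-1.38,-2.32,0,0.1375],[-1.38,-2.32,-4,0.1375],[-1.4,-2.3,-3,0.1375],[0,0,0,0]]'  >/dev/null
python3 -m crank '[[0,0,0,0],[0,0,0,0]]'
```

```text
time_s: 33.6
ee_pos: [0.4094, -0.105, 0.1036]
ee_rot: [[0.014, 1.0, 0.003], [1.0, -0.014, -0.001], [-0.001, 0.003, -1.0]]
wrist_force: [-0.3, -0.5, 1.5]
opening: 0.0441
grip_force: 0.0
```

```bash

python3 -m crank '[[-0.2,0,-2.5,0],[0,0,-2.5,0],[0,0,-1.7,0],[0,0,-1,0],[0,0,0,0]]'
python3 -m crank '[[0,0,0,0],[0,0,0,0],[0,0,0,0],[0,0,0,0]]' 3.0
python3 -m crank '[[0,0,2,0],[0,0,4,0],[0,0,4,0],[0,0,4,0],[0,0,0,0]]'
python3 -m crank '[[0.77,2.29,0,-0.1375],[0.77,2.29,0,-0.1375],[0.77,2.29,0,-0.1375],[0.77,2.29,0,-0.1375],[0.77,2.29,0,-0.1375]]' >/dev/null
python3 -m crank '[[0.77,2.29,0,-0.1375],[0.77,2.29,0,-0.1375],[0.77,2.29,0,-0.1375],[0.77,2.29,0,-0.1375],[0.77,2.29,0,-0.1375]]' >/dev/null
python3 -m crank '[[0.77,2.29,-4,-0.1375],[0,0,-3.5,0],[0,0,0,0],[0,0,0,0]]'
python3 m.py w10
```

```text
time_s: 34.1
ee_pos: [0.4061, -0.1044, 0.0247]
ee_rot: [[0.012, 1.0, -0.001], [1.0, -0.012, 0.0], [0.0, -0.001, -1.0]]
wrist_force: [0.6, -0.8, 1.1]
opening: 0.044
grip_force: 0.0
time_s: 34.5
ee_pos: [0.4069, -0.1053, 0.0262]
ee_rot: [[0.013, 1.0, 0.003], [1.0, -0.013, -0.001], [-0.001, 0.003, -1.0]]
wrist_force: [-0.1, 1.4, 3.9]
opening: 0.0329
grip_force: 42.2
time_s: 35.0
ee_pos: [0.4093, -0.1066, 0.1716]
ee_rot: [[0.013, 1.0, 0.013], [1.0, -0.013, -0.005], [-0.005, 0.013, -1.0]]
wrist_force: [0.9, -1.0, -0.9]
opening: 0.0332
grip_force: 41.6
time_s: 36.4
ee_pos: [0.4896, 0.1465, 0.0889]
ee_rot: [[0.999, 0.045, -0.003], [0.045, -0.999, -0.001], [-0.003, 0.001, -1.0]]
wrist_force: [0.3, -0.1, -1.4]
opening: 0.0326
grip_force: 41.6
score 0.9895004630088806 du 0 dv vs w8 -4 [0.4911 0.1466 0.0908]
```

```bash

python3 -m crank '[[0,0,-0.8,0],[0,0.05,-0.7,0],[0,0,-0.5,0],[0,0,0,0],[0,0,0,0]]'
python3 -m crank '[[0,0,-0.4,0],[0,0,-0.4,0],[0,0,0,0],[0,0,0,0]]'
```

```text
time_s: 36.95
ee_pos: [0.4908, 0.1472, 0.07]
ee_rot: [[0.999, 0.045, 0.001], [0.045, -0.999, -0.0], [0.001, 0.0, -1.0]]
wrist_force: [0.5, 0.0, -2.3]
opening: 0.0327
grip_force: 41.5
time_s: 37.35
ee_pos: [0.4911, 0.1475, 0.0623]
ee_rot: [[0.999, 0.045, 0.001], [0.045, -0.999, 0.0], [0.001, -0.0, -1.0]]
wrist_force: [2.3, 0.4, 0.9]
opening: 0.0324
grip_force: 41.7
```

Seated. I release it, move back over the middle and look at the packs and the cover.

```bash

python3 -m crank '[[0,0,0,0],[0,0,0,0],[0,0,0,0]]' 4.6 >/dev/null
python3 -m crank '[[0,0,3,0],[0,0,4,0],[0.2,-2.5,4,0],[0.1,-3,4,0],[0,-3,2,0]]'  >/dev/null
python3 -m crank '[[0,-2.7,0,0],[0,0,0,0],[0,0,0,0],[0,0,0,0]]' 7.4
python3 -c "
from h import *
snap('wrist','w11'); print(get_obs()['ee_pos'])"
```

```text
time_s: 38.55
ee_pos: [0.4931, 0.0361, 0.2311]
ee_rot: [[0.999, 0.046, -0.002], [0.046, -0.999, 0.001], [-0.002, -0.001, -1.0]]
wrist_force: [0.3, -1.1, 1.2]
opening: 0.0741
grip_force: 0.0
[0.49312905 0.03624219 0.23109177]
```

View pics/w11.png

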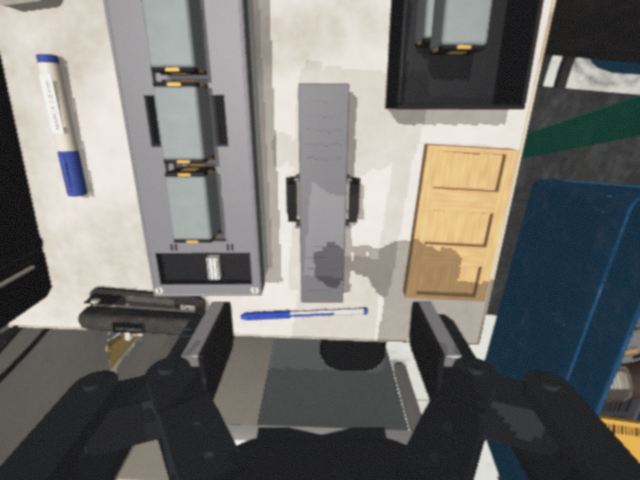

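All three new packs are seated, the old ones are in the box, and the cover lies undisturbed. Its top has corners (299,84), (349,84), (343,302) and (301,302), with tab outer edges at u = 288 and 359, v = 177–222.

```bash
python3 - <<'E'
from h import *
P=[ray('w11',u,v,.0435)[:2] for u,v in [(299,84),(349,84),(343,302),(301,302)]]; print(np.round(P,4).tolist(),np.mean(P,0))
P=[ray('w11',u,v,.036)[:2] for u,v in [(288,177),(359,177),(359,222),(288,222)]]; print(np.round(P,4).tolist(),np.mean(P,0))
E
```

```text
[[0.5942, 0.0597], [0.5961, 0.0183], [0.3916, 0.0099], [0.3896, 0.0524]] [0.49285207 0.03507912]
[[0.5148, 0.0682], [0.5178, 0.003], [0.4746, -0.0004], [0.4714, 0.0675]] [0.4946181  0.03458008]
```

```bash

python3 -m crank '[[0.1,-0.1,-4.5,-0.003],[0,0,-4.5,0],[0,0,-4,0],[0,0,-3,0],[0,0,-2,0]]' >/dev/null
python3 -m crank '[[0,0,0,0],[0,0,0,0]]'
python3 -m crank '[[0,0,-1.5,0],[0,0,-0.5,0],[0,0,0,0],[0,0,0,0],[0,0,0,0]]'
```

```text
time_s: 39.3
ee_pos: [0.4944, 0.0351, 0.0519]
ee_rot: [[0.999, 0.044, -0.001], [0.044, -0.999, 0.0], [-0.001, -0.0, -1.0]]
wrist_force: [-0.1, -0.2, -0.1]
opening: 0.0733
grip_force: 0.0
time_s: 39.8
ee_pos: [0.4953, 0.0344, 0.033]
ee_rot: [[0.999, 0.042, 0.002], [0.042, -0.999, -0.0], [0.002, 0.0, -1.0]]
wrist_force: [0.5, 0.1, 0.7]
opening: 0.074
grip_force: 0.0
```

```bash

python3 -m crank '[[0,0,-0.8,0],[0,0,0,0],[0,0,0,0]]'
python3 -m crank '[[0,0,0,0],[0,0,0,0],[0,0,0,0],[0,0,0,0],[0,0,0,0]]' 4.6 45
python3 -m crank '[[0,0,0.5,0],[0,0,2,0],[0,0,3,0],[0,0,4,0],[0,0,4,0]]'
python3 -m crank '[[0,0,0,0],[0,0,0,0],[0,0,0,0]]'
```

```text
time_s: 40.1
ee_pos: [0.4941, 0.0344, 0.0234]
ee_rot: [[0.999, 0.042, -0.001], [0.042, -0.999, -0.0], [-0.001, -0.0, -1.0]]
wrist_force: [-0.7, 0.8, 0.2]
opening: 0.0742
grip_force: 0.0
time_s: 40.6
ee_pos: [0.4953, 0.0343, 0.0257]
ee_rot: [[0.999, 0.042, 0.002], [0.042, -0.999, -0.0], [0.002, 0.0, -1.0]]
wrist_force: [-3.0, -0.6, 6.8]
opening: 0.0474
grip_force: 46.3
time_s: 41.1
ee_pos: [0.4936, 0.0344, 0.1591]
ee_rot: [[0.999, 0.042, -0.003], [0.042, -0.999, -0.0], [-0.003, -0.0, -1.0]]
wrist_force: [-0.2, -0.8, -2.5]
opening: 0.0476
grip_force: 47.2
time_s: 41.4
ee_pos: [0.4933, 0.0344, 0.1569]
ee_rot: [[0.999, 0.042, -0.004], [0.042, -0.999, 0.0], [-0.004, -0.0, -1.0]]
wrist_force: [-0.3, -0.6, -2.9]
opening: 0.0472
grip_force: 47.2
```

```bash

python3 -m crank '[[2.2,3.8,0,0.001],[2.3,3.9,0,0.001],[2.3,3.8,0,0],[0,0,0,0],[0,0,0,0]]' >/dev/null
python3 -m crank '[[0,0,-2,0],[0,0,-1.5,0],[0,0,0,0],[0,0,0,0],[0,0,0,0]]' 
python3 -c "
from h import *
snap('wrist','w12')"
```

```text
time_s: 42.4
ee_pos: [0.5629, 0.149, 0.1247]
ee_rot: [[0.999, 0.044, 0.001], [0.044, -0.999, 0.0], [0.001, -0.0, -1.0]]
wrist_force: [-0.8, 0.1, -1.6]
opening: 0.0474
grip_force: 47.3
```

View pics/w12.png

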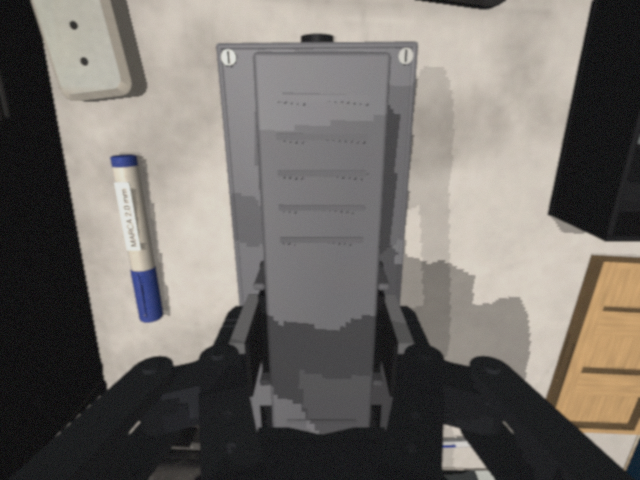

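The cover's far edge runs from (256,54) to (389,54). That is about 1 mm back and 1 mm right of its place in the first grip, so I correct by 1 mm to the left and lower it.

```bash

python3 -m crank '[[0,0.1,-1,0],[0,0,-1,0],[0,0,-0.8,0],[0,0,0,0],[0,0,0,0]]' 
python3 -m crank '[[0,0,-0.8,0],[0,0,-0.7,0],[0,0,-0.5,0],[0,0,0,0],[0,0,0,0]]' 
python3 -m crank '[[0,0,-0.4,0],[0,0,-0.4,0],[0,0,0,0],[0,0,0,0]]' 
```

```text
time_s: 42.95
ee_pos: [0.5622, 0.1503, 0.0952]
ee_rot: [[0.999, 0.044, -0.001], [0.044, -0.999, -0.0], [-0.001, 0.0, -1.0]]
wrist_force: [-0.4, 0.7, -0.6]
opening: 0.0474
grip_force: 47.3
time_s: 43.45
ee_pos: [0.5624, 0.1503, 0.0756]
ee_rot: [[0.999, 0.044, -0.0], [0.044, -0.999, -0.0], [-0.0, 0.0, -1.0]]
wrist_force: [-0.5, 0.6, -1.6]
opening: 0.0478
grip_force: 47.3
time_s: 43.85
ee_pos: [0.5624, 0.1503, 0.0677]
ee_rot: [[0.999, 0.044, -0.0], [0.044, -0.999, -0.0], [-0.0, 0.0, -1.0]]
wrist_force: [0.9, -0.1, -2.3]
opening: 0.047
grip_force: 47.3
```

```bash

python3 -m crank '[[0,0,-0.3,0],[0,0,-0.2,0],[0,0,0,0],[0,0,0,0]]' 
python3 -m crank '[[0,0,-0.2,0],[0,0,0,0],[0,0,0,0]]' 
```

```text
time_s: 44.25
ee_pos: [0.5627, 0.1504, 0.0639]
ee_rot: [[0.999, 0.044, 0.001], [0.044, -0.999, 0.0], [0.001, -0.0, -1.0]]
wrist_force: [-2.6, -0.7, 3.6]
opening: 0.047
grip_force: 48.4
time_s: 44.55
ee_pos: [0.5629, 0.1504, 0.0638]
ee_rot: [[0.999, 0.044, 0.002], [0.044, -0.999, 0.0], [0.002, -0.0, -1.0]]
wrist_force: [-5.8, -0.5, 11.8]
opening: 0.0476
grip_force: 49.8
```

```bash

python3 -m crank '[[0,0,0,0],[0,0,0,0],[0,0,0,0],[0,0,0,0],[0,0,0,0]]' 8.0
python3 -m crank '[[0,0,3,0],[0,0,4,0],[0,0,4,0],[-4,0,2,0],[-4,0,0,0]]' >/dev/null
python3 -m crank '[[-4,0,0,0],[-1,0,0,0],[0,0,0,0],[0,0,0,0]]' 2.0
python3 -c "
from h import *
snap('wrist','w13'); snap('side','s13')"
```

```text
time_s: 45.05
ee_pos: [0.5625, 0.1503, 0.0606]
ee_rot: [[0.999, 0.044, -0.0], [0.044, -0.999, -0.0], [-0.0, 0.0, -1.0]]
wrist_force: [0.6, 0.6, -0.1]
opening: 0.0799
grip_force: 0.0
time_s: 45.95
ee_pos: [0.4335, 0.1504, 0.1912]
ee_rot: [[0.999, 0.044, 0.002], [0.044, -0.999, 0.0], [0.002, 0.0, -1.0]]
wrist_force: [1.4, 0.1, -0.4]
opening: 0.0219
grip_force: 0.0
```

View pics/w13.png

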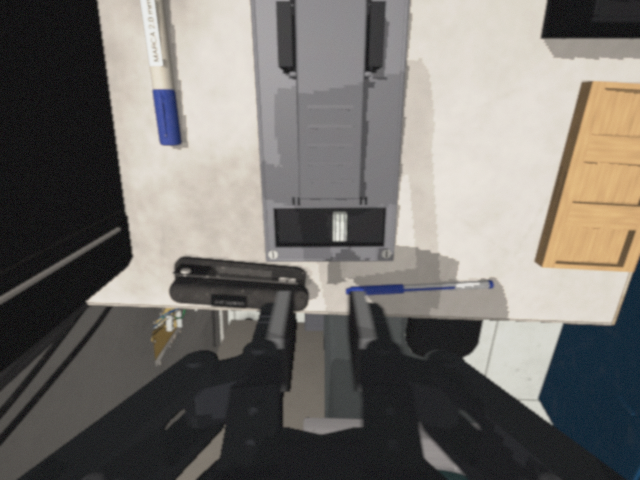

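The cover lies in the opening, with tab outer edges at about (278,35) and (385,35), and the nub is off at (340,226).

```bash
python3 - <<'E'
from h import *
a,b=[ray('w13',u,35,.079)[:2] for u in(277,386)]; print('tabs',a,b,np.hypot(*(a-b)))
yaw=.045;c,s=np.cos(yaw),np.sin(yaw);S=np.array([.561,.1495])
w=lambda x,y,z:[S[0]+c*x-s*y,S[1]+s*x+c*y,.05+z]
for dz in(0,.004,.008):
  for f in('w13','s13'):
    print(dz,f,[proj(f,w(x,y,.0315+dz)).round(0).tolist() for x,y in[(-.1035,.0215),(-.1035,-.0215),(.1035,.0215),(.1035,-.0215)]])
g=cv2.imread('pics/s13.png')[200:310,230:400]; cv2.imwrite('pics/c13.png',cv2.resize(g,None,fx=4.5,fy=4.5,interpolation=cv2.INTER_CUBIC))
E
```

```text
tabs [0.55877769 0.18352539] [0.56170657 0.11644099] 0.06714830899298636
0 w13 [[300.0, 199.0], [362.0, 199.0], [293.0, -191.0], [376.0, -192.0]]
0 s13 [[297.0, 224.0], [285.0, 230.0], [368.0, 253.0], [356.0, 261.0]]
0.004 w13 [[300.0, 200.0], [362.0, 200.0], [292.0, -197.0], [377.0, -198.0]]
0.004 s13 [[297.0, 222.0], [285.0, 229.0], [368.0, 252.0], [357.0, 260.0]]
0.008 w13 [[300.0, 202.0], [363.0, 202.0], [292.0, -204.0], [378.0, -204.0]]
0.008 s13 [[297.0, 221.0], [285.0, 227.0], [368.0, 250.0], [357.0, 258.0]]
```

View pics/c13.png

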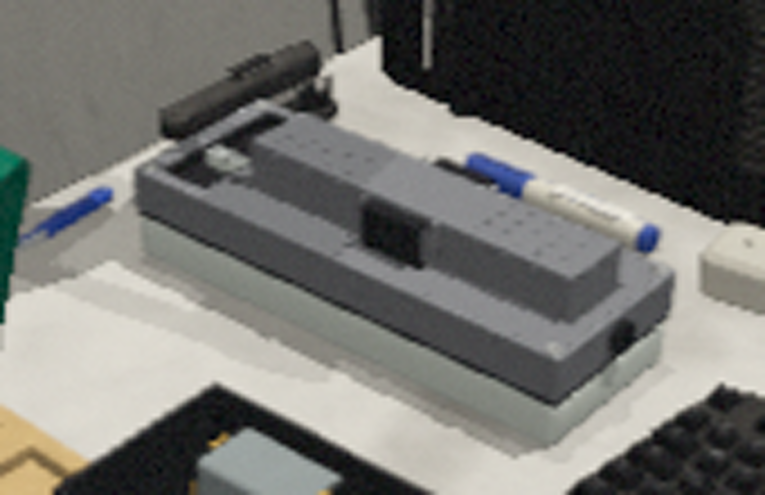

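The side crop shows the cover flush and level. A light press on its top checks the height and makes sure of the catch.

```bash

python3 -m crank '[[4.3,0,0,0],[4.3,0,0,0],[4.1,0,0,0],[0,0,-4,0],[0,0,-4,0]]' 0 >/dev/null
python3 -m crank '[[0,0,-1.5,0],[0,0,-1,0],[0,0,0,0],[0,0,0,0],[0,0,0,0]]'
```

```text
time_s: 47.05
ee_pos: [0.561, 0.1507, 0.0885]
ee_rot: [[0.999, 0.044, 0.005], [0.044, -0.999, 0.001], [0.005, -0.0, -1.0]]
wrist_force: [-0.3, 0.5, 0.5]
opening: 0.0002
grip_force: 0.0
```

```bash

for i in 1; do python3 -m crank '[[0,0,-0.4,0],[0,0,-0.2,0],[0,0,0,0],[0,0,0,0]]'; done
python3 -m crank '[[0,0,-0.2,0],[0,0,0,0],[0,0,0,0]]'
```

```text
time_s: 47.45
ee_pos: [0.5602, 0.1505, 0.0816]
ee_rot: [[0.999, 0.044, 0.002], [0.044, -0.999, 0.0], [0.002, -0.0, -1.0]]
wrist_force: [-1.2, -1.0, 6.4]
opening: 0.0
grip_force: 2.8
time_s: 47.75
ee_pos: [0.5602, 0.1505, 0.0815]
ee_rot: [[0.999, 0.044, 0.003], [0.044, -0.999, 0.0], [0.003, -0.0, -1.0]]
wrist_force: [-4.4, -0.2, 12.6]
opening: -0.0002
grip_force: 6.4
```

```bash

python3 -m crank '[[0,0,4,0],[-4.4,-0.5,1,0],[-4.4,-0.5,0,0],[-4.4,-0.5,0,0],[0,0,0,0]]' 2.0 >/dev/null
python3 -m crank '[[0,0,-3,0],[0,0,-1.5,0],[0,0,0,0],[0,0,0,0],[0,0,0,0]]'
```

```text
time_s: 48.75
ee_pos: [0.4287, 0.1355, 0.0841]
ee_rot: [[0.999, 0.044, 0.002], [0.044, -0.999, 0.0], [0.002, -0.0, -1.0]]
wrist_force: [0.6, 0.9, 0.6]
opening: 0.0198
grip_force: 0.0
```

```bash

python3 -m crank '[[-0.1,0,-1.5,0],[0,0,-1.2,0],[0,0,0,0],[0,0,0,0]]'
python3 -m crank '[[0,0,-0.6,0],[0,0,0,0],[0,0,0,0]]'
python3 -m crank '[[0,0.5,0,0],[0,0.5,0,0],[0,0.5,0,0],[0,0.4,0,0],[0,0.2,0,0]]'
python3 -m crank '[[0,0.1,0,0],[0,0,0,0],[0,0,0,0]]'
```

```text
time_s: 49.15
ee_pos: [0.4266, 0.1354, 0.056]
ee_rot: [[0.999, 0.044, -0.0], [0.044, -0.999, -0.0], [-0.0, 0.0, -1.0]]
wrist_force: [0.7, 0.4, 0.2]
opening: 0.0202
grip_force: 0.0
time_s: 49.45
ee_pos: [0.4266, 0.1354, 0.05]
ee_rot: [[0.999, 0.044, 0.0], [0.044, -0.999, -0.0], [0.0, 0.0, -1.0]]
wrist_force: [0.1, -0.9, 0.2]
opening: 0.0199
grip_force: 0.0
time_s: 49.95
ee_pos: [0.4263, 0.1566, 0.0498]
ee_rot: [[0.999, 0.045, -0.001], [0.045, -0.999, -0.001], [-0.001, 0.001, -1.0]]
wrist_force: [-2.0, -5.8, 2.3]
opening: 0.0198
grip_force: 3.0
time_s: 50.25
ee_pos: [0.4263, 0.1566, 0.0498]
ee_rot: [[0.999, 0.044, -0.001], [0.044, -0.999, -0.002], [-0.001, 0.002, -1.0]]
wrist_force: [-1.6, -4.9, 2.6]
opening: 0.0201
grip_force: 2.4
```

```bash

python3 -m crank '[[0,-0.4,0,0],[0,0,3,0],[0,0,4,0],[0,0,5,0],[0,0,2,0]]' >/dev/null
python3 -m crank '[[0,0,0,0],[0,0,0,0],[0,0,0,0],[0,0,0,0]]'
python3 - <<'E'
from h import *
s=snap('wrist','w14')
g=cv2.cvtColor(s['frame'],cv2.COLOR_RGB2GRAY)
yaw=.045;c,si=np.cos(yaw),np.sin(yaw);o=np.array([.428,.1435])
for y in np.arange(-.040,.041,.004):
  u,v=proj('w14',[o[0]-si*y+c*.005,o[1]+c*y,.056]).round().astype(int); print(round(y*1000),int(g[v-1:v+2,u-1:u+2].mean()),end='; ')
snap('scene','s14')
a,b=[np.load(f'pics/{f}.npz')['frame'].astype(int) for f in('s14','s5')]
d=np.abs(a-b).sum(2); print('\nbox diff',d[245:340,195:280].mean(), 'tape',d[330:415,190:275].mean(),'marker',d[212:265,405:442].mean())
E
```

```text
time_s: 51.15
ee_pos: [0.4255, 0.1532, 0.1877]
ee_rot: [[0.999, 0.044, -0.004], [0.044, -0.999, -0.001], [-0.004, 0.0, -1.0]]
wrist_force: [0.4, -0.3, 0.7]
opening: 0.0199
grip_force: 0.0
-40 48; -36 49; -32 50; -28 51; -24 49; -20 43; -16 43; -12 41; -8 43; -4 43; 0 42; 4 144; 8 191; 12 173; 16 48; 20 43; 24 42; 28 44; 32 54; 36 53; 40 51; 
box diff 76.18972136222911 tape 5.756124567474049 marker 3.1529831718510963
```

```bash
python3 - <<'E'
from h import *
for f in('s5','s14'):
  a=np.load(f'pics/{f}.npz')['frame']; g=a.max(2)[235:345,180:300]
  m=(g<60).astype(np.uint8); n,l,st,c=cv2.connectedComponentsWithStats(m); k=1+np.argmax(st[1:,4]); print(f,'dark',st[k],c[k])
  r=a[235:345,180:300].astype(int); q=((g>90)&(g<190)&(r[...,2]-r[...,0]>2)).astype(np.uint8); n,l,st,c=cv2.connectedComponentsWithStats(q)
  print([ (st[i].tolist(),c[i].round().tolist()) for i in range(1,n) if st[i,4]>100])
E
```

```text
s5 dark [  18    7   77   97 5646] [55.21112292 56.97272405]
[]
s14 dark [  19   13   78   91 4090] [52.95061125 63.87041565]
[]
```

```bash
python3 -c "
from rig import *
print(finish_job())"
```

```text
the job is handed in; nothing more can be done
None
```

I've handed in the job, though it returned no verdict: the three new packs are in their bays, both old packs (bay 1 was empty) are in the used box, the cover is home with its tabs out, and the switch is on. This is from my own measurements and pictures, and the last look at the box was a pixel comparison only.

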